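Tea caddy through the sprung gate

TASK

Put the aluminium tea caddy away in the tin dock: stand it upright in front of the orange double flap, push it through the flap along the table and down the middle of the dock, off the side walls, and press it gently home against the red sprung bumper at the back until the bumper has given by about half its travel. Then let go and leave the caddy upright inside with both flaps swung shut behind it; do not ram or wedge it, and leave the other things on the table where they are.

Things in the scene. Friction and masses are not known exactly. Their poses are not given: they have to be found in the camera images.
- caddy: Aluminium tea caddy with twist cap and green band: upright cylinder 60 mm in diameter, 100 mm tall, flush from body to cap, about 0.35 kg. Origin: centre of its underside; z up its axis. Starts standing on the table. Lift it by the cap from above. Pushed low from behind (fingers at about half its height or lower) it slides upright; held by the cap while pushed, it tips in the grip.
- dock: Fixed tin dock, open-topped, no floor: the caddy slides on the table (z = 0). Origin: middle of the gate, on the table; x points into the dock, y to the left looking in, z up. Pale wood side walls, inner faces at y = +-38 mm, 10 mm thick, 52 mm high, from x = -6 to 206 mm. Steel hinge posts 12 mm thick, 54 mm high at x = 0, y = +-44 mm. Keep the caddy's axis within 6 mm of y = 0.
- gate_top (a point): Middle of the upper edge of the shut gate: two orange flaps, 6 to 46 mm above the table, sprung, opening inwards only. Pushing through takes 2 to 10 N, as the flaps rub on caddy and fingers; friction under the caddy takes 1 to 5 N of any push (most when pressed down). The dock must never be loaded by the caddy with more than 16 N. The bumper is damped: press slowly (20 mm/s adds about 1 N).
- bay_back (a point): Middle of the dock's back wall, top edge (dock x = 206 mm). Before it a red sprung bumper, 50 mm wide, 23 to 49 mm above the table, on a dark block (57 mm high). Clamped differently each time: its face is 118 to 143 mm behind the gate, not measured: feel or see it. It gives from 5 N on, 0.8 N more per mm, hard stop at 16 mm (18 N); half travel is 11 N. Home: 6 to 16 N, held 0.5 s.
- leaf_l (a joint): Angle of the left (dock +y) orange flap, rad: 0 shut across the gate, 1.57 swung inwards along the side wall. 35.5 mm long, 4 mm thick, vertical hinge at dock x = 0, y = +37 mm; a light spring shuts it (0.03 N m when shut, 0.06 N m more per rad).
- leaf_r (a joint): The same for the right flap, hinge at dock y = -37 mm; also 0 shut and growing inwards. The flaps do not open outwards: once the caddy is home the flaps have shut behind fingers that push it, so ease them back no more than 13 mm and lift them straight up.
- samovar: Bystander: steel electric samovar, 185 mm wide (240 mm over its black handles), 320 mm tall, loose, 3.6 kg. Origin at the centre of its underside.
- rack: Bystander: chrome rack with four white saucers upright, 180 mm along its x, 138 mm along its y, 145 mm tall, loose. Origin at the centre of its underside.
- spoon_cup: Bystander: orange plastic cup with spoons, 68 mm wide, 95 mm tall (spoons to 143 mm), loose and light. Origin at the centre of its underside.
- sugar_jar: Bystander: blue ceramic sugar jar with white lid, 80 mm wide, 102 mm tall, loose. Origin at the centre of its underside.
Mind the look-alikes: they are no part of the job. What is shaped like the dock but green or purple is not meant.

How it is judged:
On the way, in this order (a step that is already met when the one before it is completed fails the run):
1. the caddy, standing low and upright, is in the gateway and holds both flaps open (value of joint each of leaf_l, leaf_r above 0.6 rad and x of caddy in the frame of dock between -0.02 and 0.045 m and z of caddy in the frame of dock below 0.015 m and angle between caddy's own z axis and vertical below 0.2 rad), for 0.1 s.
2. the caddy is pressed home: it loads the sprung bumper with more than 6 N, steadily (x of caddy in the frame of dock above 0.084 m and y of caddy in the frame of dock between -0.0065 and 0.0065 m and z of caddy in the frame of dock below 0.015 m and contact force between caddy and dock above 6 N), for 0.3 s.
At the end, for the whole second after the job is handed in: The caddy stands upright (within 0.06 rad) and still on the table inside the dock, its axis 78 to 130 mm behind the gate, and both flaps are shut (within 0.12 rad) (x of caddy in the frame of dock between 0.078 and 0.13 m and y of caddy in the frame of dock between -0.0085 and 0.0085 m and z of caddy in the frame of dock below 0.004 m and angle between caddy's own z axis and vertical below 0.06 rad and linear speed of caddy below 0.02 m/s and value of joint each of leaf_l, leaf_r below 0.12 rad); the robot touches nothing.
It fails at once if the caddy loads the dock (flaps, walls, bumper) with more than 16 N (contact force between caddy and dock above 16 N).
It fails at once if the gripper presses on the dock with more than 10 N (contact force between the fingers and dock above 10 N).
It fails at once if the caddy is tipped over (angle between caddy's own z axis and vertical above 0.6 rad).
It fails at once if a bystander is moved more than 20 mm (distance of any of samovar, rack, spoon_cup, sugar_jar from where it was at the start of the episode above 0.02 m).
It also fails if it takes over 72 s, if anything falls off the work surface, if the arm or the gripper's body presses on something with over 40 N, if the wrist force passes 120 N, or if a joint passes its speed limit or range.

ROBOT

A 6-joint arm with a two-finger parallel gripper is mounted at the origin on the work surface. World frame = base frame: x ahead of the robot, y to its left, z up, the work surface at z = 0. Lengths are in m, angles in rad, forces in N, time in s.
With the tool pointing down it reaches from about 0.35 to 0.85 m from the base axis. Payload 8.1 kg.
Tool frame: the origin (TCP) lies at the very end of the fingers, on their centre line; the grasp point (between the pads) lies 19 mm behind it; z points along the fingers, y is the line along which they close (so a half turn about z gives the same grasp; the last joint's range is limited). The gripper opens to 93 mm and grips with 3 to 60 N. Pads are 15 mm wide; open, the fingers measure 128 mm over their backs; the gripper's body (75 mm by 188 mm) begins 65 mm behind the grasp point.
Start: joints at [-1.359, 0.13, 1.488, -0, 1.523, -0.085], TCP at [0.175, -0.574, 0.219] pointing down, gripper open.
Joint ranges: [-2.96, 2.96], [-0.89, 2.26], [0.02, 2.5], [-1.34, 4.48], [0, 2.73], [-2.66, 2.66]. Speed limits (rad/s): [2.39, 2.39, 2.79, 3.14, 3.14, 3.14].

INTERFACE

Orientations are given as a rotation vector (axis times angle).
In Python, from plant import robot gives the robot as it stands. The module is installed in compiled form; this text tells all that it offers.
- The arm moves only by the tool play_rows, never from a script. Its argument "increments" is text: rows parted by semicolons, each of 5 numbers parted by spaces: the shift along the tool's x, y, z in mm, then the turn about the tool's z in degrees, then the closure, from -1 (fully open) to 1 (shut). In form: dx dy dz yaw claw; .... A call has 1 to 20 rows; each row is the pose to reach, as a shift and turn from the pose commanded when the call began, along the tool's axes at that moment; what a row does not reach only later rows make up. A row lasts 1/10 s, in which the tool goes at most 50 mm and 8.59 degrees, less where a joint would pass 70% of its speed; a pose out of reach is approached as far as the arm can. A call with a gripper value outside its range is refused whole. The fingers move at their own pace and stop on an object; "force" is the grip in N (left out, the last holds). Time passes only in rows, so rows that repeat a pose let the fingers close. It gives the time, the measured TCP pose, the force, the opening and the grip force at its end, in the units of the state.
- robot.read_state(): the state, without advancing time (a new reading comes with each control period).
- robot.read_camera(name): name is "scene" or "top" or "wrist"; returns the picture (480x640x3 uint8, blue, green, red); there is no depth.
- robot.calibration(name): a dict with "vertical_fov" (degrees; the focal length in pixels is half the picture's height over the tangent of half this angle, whatever the lens; pixels are square), "cx", "cy" (the principal point, pixels), "rvec" (rotation vector, rad) and "tvec" (3), from world to camera coordinates, as OpenCV has them. Camera axes: x right, y down, z forward; pixel columns grow to the right and rows downward; lengths in m; the calibration is good to about 2 mm. A picture is of the moment at which its call begins: read the wrist's pose just before it. calibration takes no time and is no camera call; for the wrist camera it gives the pose at the moment of the call.
- robot.close_job(): hands the job in; it is judged then, once.
Trained networks look in the newest picture that a camera, given by its name, has taken for a name from the list of things; names that differ only in an ending like _2 or _b are one class to them, and where a whole thing is asked for, a point or a joint stands for the part that bears it (a point fixed in the world has none). Each returns a list of dicts, best first, with "conf" (0 to 1); they miss things now and then, are a little off and sometimes report something else, mostly with a low value. They report only what shows in the picture. A call takes as long as a camera call. They do not tell look-alikes from the thing itself.
- robot.recognise(camera, query): "centre" ([x, y, z] in m, in world coordinates, good to about 4 mm: the middle of the surface that is visible of it).
- robot.regions_of(camera, query): "pixels" (480x640 bool, what is visible of it).
- robot.landmark_of(camera, query): "centre" ([x, y, z] in m, in world coordinates, good to about 4 mm: a listed point, or the origin of a listed thing).
The state is a dict: "t": time; "q": joint angles; "dq": joint speeds; "joint_torque": joint torques, N m; "tool_pos": TCP position; "orientation": TCP orientation; "force": force on the tool from outside, world axes, zero at the start; "wrist_torque": the same for the moment, N m; "opening": finger opening in m; "gripper_force": force on a finger pad.
Only numpy, scipy, OpenCV 4.12 (cv2) and the standard library are available. Lean on these libraries where they do the work, as an engineer would, in place of code of your own. Each camera call takes 0.05 s, during which the arm holds its last target. There are 200 camera calls.

## Working session

There is one attempt and no reset: what is moved stays moved. The work goes in short steps, Python scripts to look and compute and a tool call to move; the robot and the scene stay as the last step left them, time stands still between calls to the robot, and variables do not carry over. Pictures are saved under pics/ and viewed, at most 13 in all, crops included, and the job is handed in when it is done.

Besides the shell and the picture viewer there is one more tool, called after ">>>" as name(argument=value, ...) on one line, values as JSON. play_rows: Moves the arm, as the interface text tells. Its arguments: {"type":"object","properties":{"increments":{"type":"string"},"force":{"type":"number"}},"required":["increments"]}

```bash
mkdir -p pics
python3 - <<'E'
from plant import robot
import cv2,numpy as np
a=robot.read_camera("scene");b=robot.read_camera("top")
cv2.imwrite("pics/a.png",a);cv2.imwrite("pics/b.png",b)
np.set_printoptions(precision=4,suppress=True)
for c in("scene","top"):
  for q in("caddy","dock","gate_top","bay_back","samovar","rack","spoon_cup","sugar_jar"):
    print(c,q,[(np.round(d["centre"],3),round(d["conf"],2)) for d in robot.landmark_of(c,q)])
s=robot.read_state();print(s["t"],s["tool_pos"],s["orientation"],s["force"])
for c in("scene","top"):print(robot.calibration(c))
E
```

```text
scene caddy [(array([0.528, 0.201, 0.001]), 0.6), (array([ 0.524, -0.489, -0.006]), 0.42)]
scene dock [(array([ 0.248, -0.129,  0.001]), 0.95), (array([ 0.529,  0.008, -0.002]), 0.6), (array([0.241, 0.19 , 0.004]), 0.57)]
scene gate_top [(array([0.532, 0.01 , 0.044]), 0.92), (array([0.237, 0.189, 0.049]), 0.7), (array([ 0.248, -0.129,  0.038]), 0.6)]
scene bay_back [(array([ 0.451, -0.169,  0.048]), 0.86), (array([ 0.734, -0.036,  0.049]), 0.77), (array([0.438, 0.139, 0.048]), 0.61), (array([ 0.482, -0.319, -0.002]), 0.28)]
scene samovar [(array([ 0.526, -0.489,  0.   ]), 0.6)]
scene rack [(array([ 0.58 ,  0.472, -0.001]), 0.96)]
scene spoon_cup []
scene sugar_jar []
top caddy [(array([0.531, 0.203, 0.001]), 0.57)]
top dock [(array([ 0.25 , -0.125,  0.003]), 0.94), (array([ 0.234,  0.19 , -0.   ]), 0.69), (array([ 0.532,  0.001, -0.003]), 0.68)]
top gate_top [(array([0.24 , 0.193, 0.045]), 0.79), (array([ 0.251, -0.13 ,  0.047]), 0.64), (array([0.532, 0.006, 0.046]), 0.59), (array([ 0.533,  0.002, -0.001]), 0.24)]
top bay_back [(array([ 0.732, -0.031,  0.053]), 0.87), (array([0.438, 0.14 , 0.051]), 0.78)]
top samovar [(array([ 0.525, -0.487,  0.002]), 0.59)]
top rack [(array([ 0.587,  0.475, -0.002]), 0.71)]
top spoon_cup [(array([0.704, 0.254, 0.001]), 0.64)]
top sugar_jar [(array([ 0.482, -0.322, -0.001]), 0.65)]
0.9 [ 0.1755 -0.5738  0.2186] [ 3.107   0.4645 -0.    ] [ 0.0725 -0.0351  0.0559]
{'vertical_fov': 53.299774252909636, 'cx': 323.5593353361973, 'cy': 234.9459843411361, 'rvec': array([ 2.0581,  0.9527, -0.4828]), 'tvec': array([-0.291 , -0.1806,  1.5349])}
{'vertical_fov': 57.37501686593441, 'cx': 324.8301209208332, 'cy': 239.4033506173867, 'rvec': array([ 2.1724, -2.1265,  0.1446]), 'tvec': array([-0.0155,  0.504 ,  1.0338])}
```

View pics/a.png

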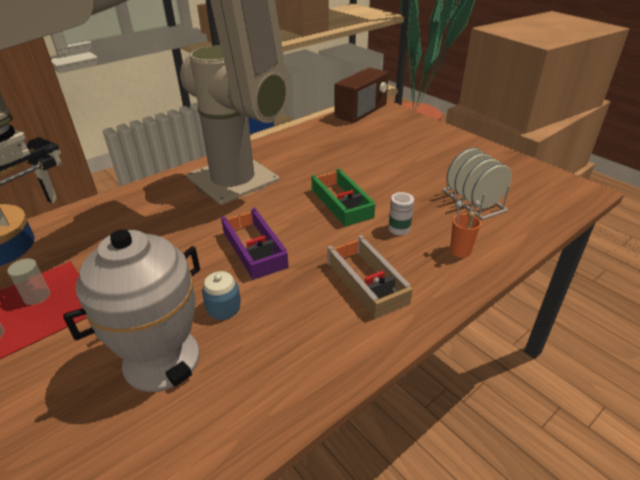

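View pics/b.png

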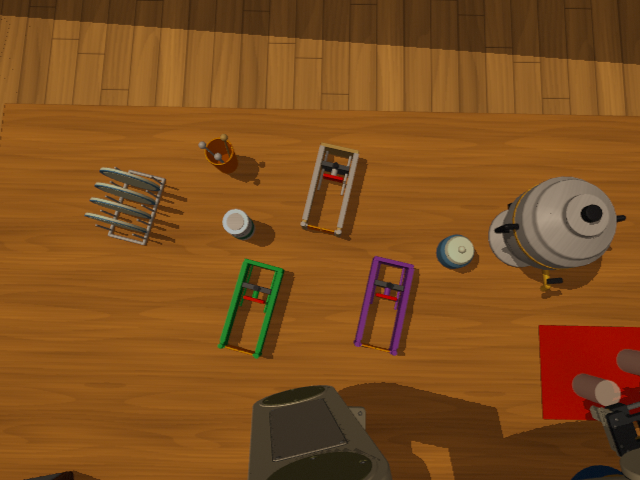

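Candidates in the top view are the pale wood dock at (330,190), the green one at (252,308) and the purple one at (385,306). The pale wood one fits the description. The caddy is the upright tin at (237,223), with its green band at (400,213) in the scene view; the tins lying on the red mat aren't it. I'll confirm with one enlarged crop.

```bash
cat > h.py <<'E'
import numpy as np,cv2
from plant import robot
def cal(c):
    k=robot.calibration(c);f=240/np.tan(np.radians(k["vertical_fov"])/2)
    return np.array([[f,0,k["cx"]],[0,f,k["cy"]],[0,0,1]]),np.array(k["rvec"],float),np.array(k["tvec"],float)
def back(c,uv,z,C=None):
    K,r,t=C or cal(c);R=cv2.Rodrigues(r)[0]
    uv=np.atleast_2d(uv);d=(np.linalg.inv(K)@np.c_[uv,np.ones(len(uv))].T);d=R.T@d;o=-R.T@t
    return (o[:,None]+d*((z-o[2])/d[2])).T
def proj(c,P,C=None):
    K,r,t=C or cal(c);return cv2.projectPoints(np.array(P,float).reshape(-1,1,3),r,t,K,None)[0].reshape(-1,2)
E
python3 - <<'E'
from h import *
b=cv2.imread("pics/b.png")
x0,y0=205,130;cr=cv2.resize(b[y0:y0+120,x0:x0+160],None,fx=5,fy=5,interpolation=cv2.INTER_CUBIC)
# predicted dock outline
g=np.array([.532,.005]);a=np.arctan2(-.0385,.2015);print(np.degrees(a))
def D(x,y,z):return [g[0]+x*np.cos(a)-y*np.sin(a),g[1]+x*np.sin(a)+y*np.cos(a),z]
for p in [D(x,y,.052) for x in(-.006,.206) for y in(-.038,.038,.048,-.048)]+[D(0,0,.046)]:
    u=(proj("top",p)[0]-[x0,y0])*5; cv2.circle(cr,tuple(int(v) for v in u),3,(255,255,0),-1)
cv2.imwrite("pics/c.png",cr)
E
```

```text
-10.816959920524996
```

View pics/c.png

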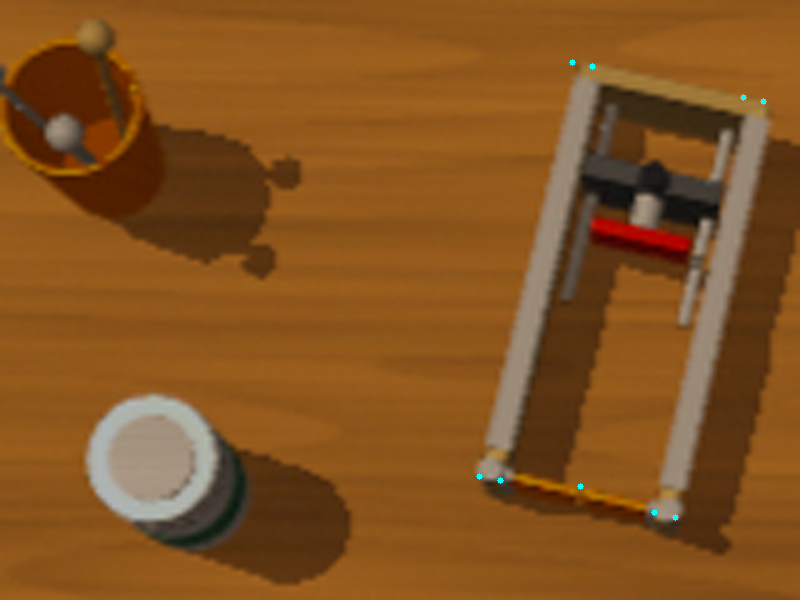

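The crop confirms it: pale wood walls, orange flaps at about (580,487) in the crop and a red bumper at (640,237). The caddy has a green band and its cap is at (152,458). I'll fit the dock to these features.

Run:
```python
from h import *
np.set_printoptions(precision=4,suppress=True)
T=lambda l:np.array(l,float)/5+[205,130]
posts=back("top",T([[494,466],[665,508]]),.054)
wall=back("top",T([[588,80],[502,440],[757,118],[673,485]]),.052)
g=posts.mean(0);print("gate",g,"post gap",np.linalg.norm(posts[0]-posts[1]))
d=posts[0]-posts[1];print("ang from posts",np.degrees(np.arctan2(-d[0],d[1])))
for i in(0,2):
  e=wall[i]-wall[i+1];print("ang wall",np.degrees(np.arctan2(e[1],e[0])))
a=np.radians(-10.9)
for p in back("top",T([[590,240],[690,257],[640,234]]),.049):
  v=p-g;print("bumper x,y",v[0]*np.cos(a)+v[1]*np.sin(a),-v[0]*np.sin(a)+v[1]*np.cos(a))
print("cap",back("top",T([[152,458]]),.1))
# same by caddy hull in scene and check
# camera positions
for c in("scene","top"):
  K,r,t=cal(c);print(-cv2.Rodrigues(r)[0].T@t)
k=robot.calibration("wrist");R=cv2.Rodrigues(k["rvec"])[0];print("wrist cam",-R.T@k["tvec"],R)
```

```text
gate [0.5305 0.0053 0.054 ] post gap 0.08460407200727982
ang from posts -12.752144273983646
ang wall -11.675048037310816
ang wall -11.751380598490938
bumper x,y 0.12171204570431142 0.021036708112607348
bumper x,y 0.12360999463713553 -0.028610772653005934
bumper x,y 0.12981202554432175 -0.0022836438884228996
cap [[0.5322 0.2014 0.1   ]]
[ 1.2093 -0.627   0.786 ]
[ 0.3588 -0.0087  1.0928]
wrist cam [ 0.2438 -0.5527  0.3853] [[ 0.2922 -0.9563 -0.0001]
 [-0.923  -0.2821  0.2619]
 [-0.2505 -0.0765 -0.9651]]
```

>>> play_rows(increments="15 -16 0 0 -1;50 -54 0 3 -1;90 -100 0 6 -1;125 -140 0 9 -1;160 -180 0 12 -1;195 -220 0 14 -1;230 -259 0 16 -1;265 -299 0 18 -1;300 -338 0 20 -1;335 -377 0 22 -1;370 -416 0 24 -1;405 -455 0 26 -1;440 -494 0 28.7 -1;475 -533 0 28.7 -1;510 -572 0 28.7 -1;540 -606 0 28.7 -1;558 -626 0 28.7 -1;568 -637 0 28.7 -1;568 -637 0 28.7 -1;568 -637 0 28.7 -1")

```text
t: 2.9
tool_pos: [0.5321, 0.2019, 0.2182]
orientation: [3.125, -0.318, -0.001]
force: [0.5, -0.8, -0.5]
opening: 0.0934
gripper_force: 0.0
```

```bash
cat > look.py <<'E'
from h import *
import sys
np.set_printoptions(precision=4,suppress=True)
im=robot.read_camera("wrist");cv2.imwrite(sys.argv[1],im);C=cal("wrist")
for q in sys.argv[2:]:
  print(q,[(d["centre"],round(d["conf"],2)) for d in robot.landmark_of("wrist",q)])
s=robot.read_state();R=cv2.Rodrigues(np.array(s["orientation"]))[0]
print(s["t"],s["tool_pos"],"toolx",np.degrees(np.arctan2(R[1,0],R[0,0])),R[2],"op",s["opening"],s["force"])
E
python3 look.py pics/d.png caddy dock gate_top bay_back
```

```text
caddy [([0.5372, 0.2053, -0.0], 0.97)]
dock [([0.5271, 0.0106, 0.0011], 0.9)]
gate_top [([0.527, 0.004, 0.0484], 0.88)]
bay_back [([0.4373, 0.1395, 0.0469], 0.86)]
3.15 [0.5323 0.2004 0.219 ] toolx -11.779548633662763 [ 0.0005 -0.0001 -1.    ] op 0.09288912214104812 [-1.1875 -0.3656 -0.328 ]
```

View pics/d.png

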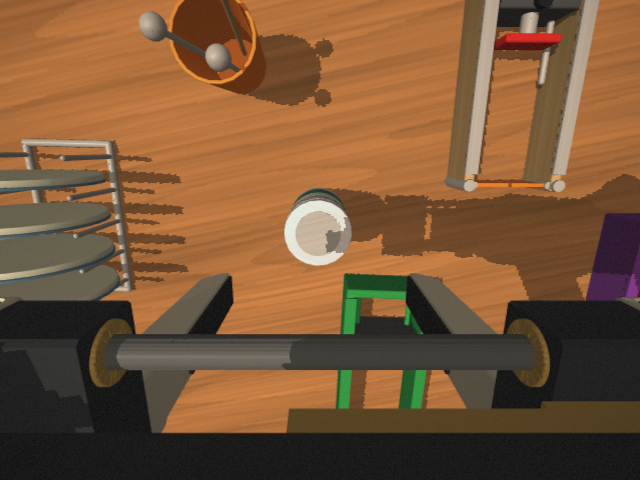

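The wrist view shows the caddy cap at (318,233), the dock posts at (471,185) and (558,185), and the red bumper's front edge at about (527,45).

Run:
```python
from h import *
np.set_printoptions(precision=4,suppress=True)
print("cap",back("wrist",[[318,233]],.1))
p=back("wrist",[[471,185],[558,185]],.054);g=p.mean(0);d=p[0]-p[1]
print("posts",p,g,np.linalg.norm(d),np.degrees(np.arctan2(-d[0],d[1])))
w=back("wrist",[[490,10],[473,170],[589,10],[564,170]],.052)
for i in(0,2):
  e=w[i]-w[i+1];print("wall",np.degrees(np.arctan2(e[1],e[0])))
a=np.radians(-11.8)
for z,uv in((.049,[530,36]),(.023,[530,48])):
  v=back("wrist",[uv],z)[0]-g;print("bump",v[0]*np.cos(a)+v[1]*np.sin(a),-v[0]*np.sin(a)+v[1]*np.cos(a))
```

```text
cap [[0.5325 0.201  0.1   ]]
posts [[ 0.5382  0.046   0.054 ]
 [ 0.5207 -0.0379  0.054 ]] [0.5294 0.004  0.054 ] 0.08569856380257183 -11.795626672663701
wall -11.105358279414387
wall -9.950464050563337
bump 0.13195194445782166 0.0034659743844832995
bump 0.1291210185928433 -0.012852807768588558
```

>>> play_rows(increments="0 0 30 0 -1;0 0 65 0 -1;0 0 100 0 -1;0 0 130 0 -1;0 0 148 0 -1;0 0 156 0 -1;0 0 156 0 -1;0 0 156 0 1;0 0 156 0 1;0 0 156 0 1;0 0 156 0 1;0 0 156 0 1;0 0 156 0 1;0 0 156 0 1;0 0 156 0 1;0 0 156 0 1", force=20)

```text
t: 4.75
tool_pos: [0.5329, 0.2019, 0.0632]
orientation: [-3.125, 0.32, -0.002]
force: [0.8, 2.6, 5.3]
opening: 0.0595
gripper_force: 20.0
```

>>> play_rows(increments="0 0 -10 0 1;0 0 -40 0 1;0 0 -65 0 1;0 0 -75 0 1;-3 15 -75 0 1;-8 45 -75 0 1;-15 75 -75 0 1;-22 105 -75 0 1;-28 135 -75 0 1;-33 165 -75 0 1;-36 183 -75 0 1;-38 193 -75 0 1;-38 193 -75 0 1;-38 193 -75 0 1")

```text
t: 6.15
tool_pos: [0.4557, 0.0204, 0.137]
orientation: [-3.125, 0.321, 0.001]
force: [-0.4, 0.7, -3.4]
opening: 0.0599
gripper_force: 20.0
```

```bash
python3 look.py pics/e.png gate_top bay_back
```

```text
gate_top [([0.5258, 0.0056, 0.0456], 0.8)]
bay_back [([0.452, -0.1676, 0.0509], 0.98), ([0.4369, 0.1395, 0.0475], 0.82)]
6.3 [0.4561 0.0209 0.1374] toolx -11.638491746768588 [-0.0004 -0.0001 -1.    ] op 0.05981496884168927 [ 0.7639 -0.2168 -4.2191]
```

View pics/e.png

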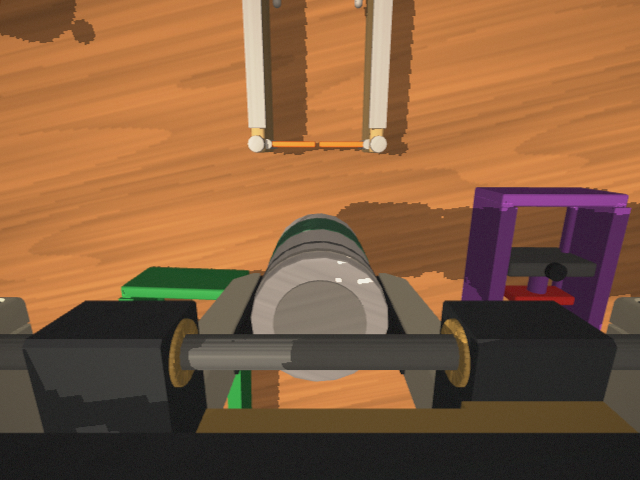

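The posts are at (257,143) and (378,143), and the caddy is centred in the grip at column 320, so it's nearly aligned.

Run:
```python
from h import *
np.set_printoptions(precision=4,suppress=True)
s=robot.read_state();tp=np.array(s["tool_pos"])
p=back("wrist",[[257,143],[378,143]],.054);g=p.mean(0);d=p[0]-p[1]
print("posts",p,g,np.linalg.norm(d),np.degrees(np.arctan2(-d[0],d[1])))
# wall top-inner/outer edges averaged: centre line at two rows
w=back("wrist",[[253,10],[257,120],[382.5,10],[378.5,120]],.052)
for i in(0,2):
  e=w[i]-w[i+1];print("wall",np.degrees(np.arctan2(e[1],e[0])))
e=w[0]+w[2]-w[1]-w[3];a=np.arctan2(e[1],e[0]);print("axis",np.degrees(a))
for a in(a,np.radians(-11.6)):
  v=tp-g;print("tcp in dock",v[0]*np.cos(a)+v[1]*np.sin(a),-v[0]*np.sin(a)+v[1]*np.cos(a))
```

```text
posts [[ 0.5391  0.0491  0.054 ]
 [ 0.5216 -0.0361  0.054 ]] [0.5304 0.0065 0.054 ] 0.08700148786805245 -11.649778630725077
wall -12.23213681675995
wall -11.185952027932577
axis -11.709024448207836
tcp in dock -0.07562154688711366 -0.0009168616704588375
tcp in dock -0.07562315461850064 -0.0007729647269011115
```

>>> play_rows(increments="0 -1 15 0 1;0 -1 40 0 1;0 -1 60 0 1;0 -1 69 0 1;0 -1 72 0 1;0 -1 73.5 0 1;0 -1 73.5 0 1;0 -1 73.5 0 1;0 -1 73.5 0 -1;0 -1 73.5 0 -1;0 -1 73.5 0 -1;0 -1 73.5 0 -1;0 -1 73.5 0 -1;0 -1 60 0 -1;0 -1 30 0 -1;0 -1 0 0 -1;0 -1 -10 0 -1;0 -1 -10 0 -1")

```text
t: 8.1
tool_pos: [0.4579, 0.0211, 0.1501]
orientation: [-3.125, 0.32, -0.007]
force: [-0.2, -0.0, -0.1]
opening: 0.0929
gripper_force: 0.0
```

>>> play_rows(increments="-15 0 0 0 0.57;-45 0 0 0 0.57;-72 0 0 0 0.57;-82 0 0 0 0.57;-82 0 15 0 0.57;-82 0 50 0 0.57;-82 0 85 0 0.57;-82 0 110 0 0.57;-82 0 120 0 0.57;-82 0 122 0 0.57;-82 0 122 0 0.57;-82 0 122 0 0.57", force=20)

```text
t: 9.3
tool_pos: [0.3771, 0.0378, 0.0269]
orientation: [-3.125, 0.32, -0.003]
force: [0.4, 0.3, -0.4]
opening: 0.0199
gripper_force: 0.0
```

```bash
python3 look.py pics/f.png caddy
```

```text
caddy []
9.4 [0.3772 0.0378 0.027 ] toolx -11.693263819252008 [ 0.0024 -0.0004 -1.    ] op 0.01979377803178459 [ 0.1171 -0.1933 -0.2618]
```

View pics/f.png

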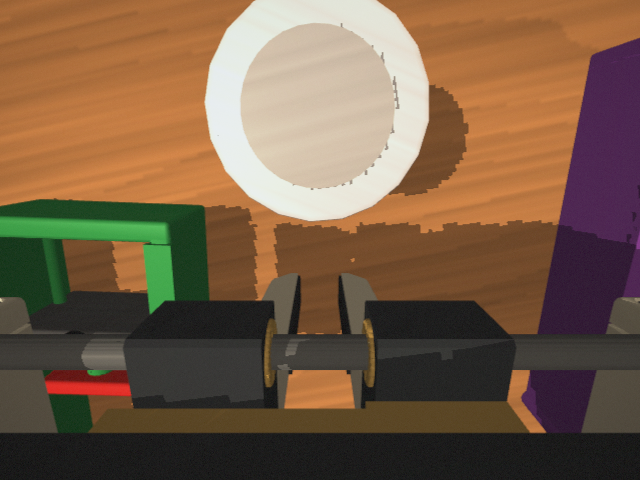

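>>> play_rows(increments="10 0 0 0 0.57;20 0 0 0 0.57;30 0 0 0 0.57;36 0 0 0 0.57;39 0 0 0 0.57;42 0 0 0 0.57;45 0 0 0 0.57;48 0 0 0 0.57;51 0 0 0 0.57;54 0 0 0 0.57;57 0 0 0 0.57;60 0 0 0 0.57;63 0 0 0 0.57;66 0 0 0 0.57;69 0 0 0 0.57;72 0 0 0 0.57;75 0 0 0 0.57;78 0 0 0 0.57;80 0 0 0 0.57;80 0 0 0 0.57")

```text
t: 11.4
tool_pos: [0.4547, 0.0215, 0.0257]
orientation: [3.125, -0.32, 0.001]
force: [-1.0, 0.5, -1.1]
opening: 0.0203
gripper_force: 0.6
```

```bash
python3 look.py pics/g.png
```

```text
11.45 [0.4546 0.0215 0.0257] toolx -11.698830950390008 [ 0.0005 -0.     -1.    ] op 0.01965138583975726 [ 0.2037 -0.1743 -0.3983]
```

View pics/g.png

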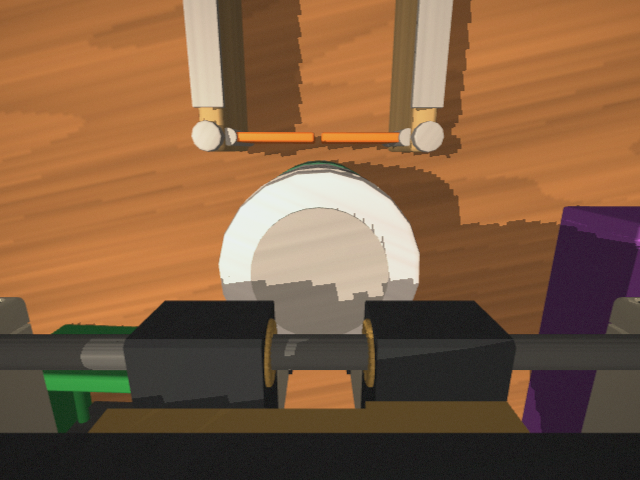

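The caddy is upright at column 320, with the posts at (208,136) and (427,136) and the flaps still shut. I'll check the lateral offset and the bumper from here.

Run:
```python
from h import *
np.set_printoptions(precision=4,suppress=True)
tp=np.array(robot.read_state()["tool_pos"])
p=back("wrist",[[207.5,136],[427.5,136]],.054);g=p.mean(0);d=p[0]-p[1]
print(g,np.linalg.norm(d),np.degrees(np.arctan2(-d[0],d[1])))
c=back("wrist",[[319.5,268]],.1)[0]
w=back("wrist",[[203.5,10],[207.5,95],[434,10],[428,95]],.052);e=w[0]+w[2]-w[1]-w[3]
print("axis",np.degrees(np.arctan2(e[1],e[0])))
a=np.radians(-11.7)
for q in(tp,c):
  v=q-g;print(v[0]*np.cos(a)+v[1]*np.sin(a),-v[0]*np.sin(a)+v[1]*np.cos(a))
```

```text
[0.5295 0.0063 0.054 ] 0.08707194716966797 -11.710022264764005
axis -12.49625743214111
-0.07644514668943231 -0.00033044287487198065
-0.03865409548128832 -0.0007124467081610335
```

>>> play_rows(increments="3 -0.5 0 0 0.57;6 -0.5 0 0 0.57;9 -0.5 0 0 0.57;12 -0.5 0 0 0.57;15 -0.5 0 0 0.57;18 -0.5 0 0 0.57;21 -0.5 0 0 0.57;24 -0.5 0 0 0.57;27 -0.5 0 0 0.57;30 -0.5 0 0 0.57;33 -0.5 0 0 0.57;36 -0.5 0 0 0.57;39 -0.5 0 0 0.57;42 -0.5 0 0 0.57;45 -0.5 0 0 0.57;48 -0.5 0 0 0.57;51 -0.5 0 0 0.57;54 -0.5 0 0 0.57;57 -0.5 0 0 0.57;60 -0.5 0 0 0.57")

```text
t: 13.45
tool_pos: [0.5107, 0.0106, 0.0254]
orientation: [-3.125, 0.319, 0.009]
force: [-16.2, 3.3, 14.3]
opening: 0.0203
gripper_force: 9.6
```

```bash
python3 look.py pics/i.png
```

```text
13.5 [0.5114 0.0105 0.0255] toolx -11.68165653797559 [-0.0049  0.0001 -1.    ] op 0.020110706797249592 [-13.4761   2.4129  10.2283]
```

View pics/i.png

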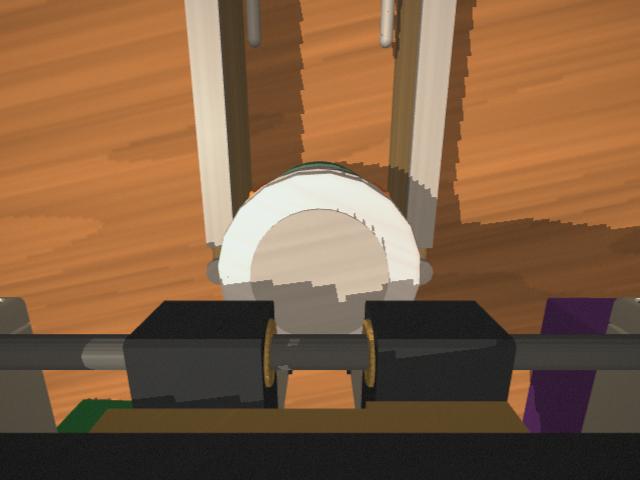

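The caddy is square in the gate with the flaps opening. The tool feels about 14 N along the push and is also pressing down, so I'll ease it up a little and go slower.

>>> play_rows(increments="0 0 -1 0 0.57;0 0 -2 0 0.57;1 0 -2 0 0.57;2 0 -2 0 0.57;3 0 -2 0 0.57;4 0 -2 0 0.57")

```text
t: 14.1
tool_pos: [0.5151, 0.0095, 0.0263]
orientation: [-3.125, 0.32, 0.007]
force: [-6.9, 1.5, 0.8]
opening: 0.02
gripper_force: 4.1
```

Much lower. Continuing slowly.

>>> play_rows(increments="1.5 0 0 0 0.57;3 0 0 0 0.57;4.5 0 0 0 0.57;6 0 0 0 0.57;7.5 0 0 0 0.57;9 0 0 0 0.57;10.5 0 0 0 0.57;12 0 0 0 0.57")

```text
t: 14.9
tool_pos: [0.5274, 0.0069, 0.0266]
orientation: [-3.125, 0.32, 0.005]
force: [-7.4, 2.2, -0.4]
opening: 0.02
gripper_force: 3.3
```

>>> play_rows(increments="2 0 0 0 0.57;4 0 0 0 0.57;6 0 0 0 0.57;8 0 0 0 0.57;10 0 0 0 0.57;12 0 0 0 0.57;14 0 0 0 0.57;16 0 0 0 0.57;18 0 0 0 0.57;20 0 0 0 0.57")

```text
t: 15.9
tool_pos: [0.547, 0.003, 0.0276]
orientation: [-3.125, 0.32, 0.005]
force: [-11.5, 0.9, 7.4]
opening: 0.0198
gripper_force: 6.1
```

```bash
python3 look.py pics/j.png
```

```text
15.95 [0.5472 0.0029 0.0275] toolx -11.692082303399314 [-0.0033  0.0001 -1.    ] op 0.019674442058468033 [-9.6893  0.7089  5.1983]
```

View pics/j.png

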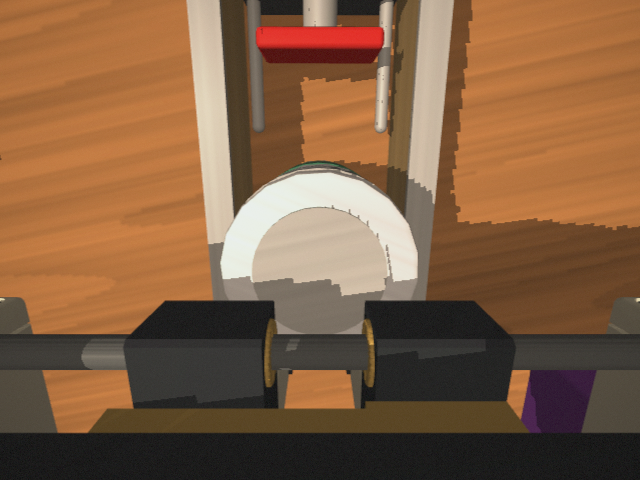

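The caddy is well inside and centred, and the red bumper's front face spans rows 47 to 62 at columns 257–383.

Run:
```python
from h import *
tp=np.array(robot.read_state()["tool_pos"]);g=np.array([.5297,.0062,0]);a=np.radians(-11.7)
D=lambda q:(np.round([(q-g)[0]*np.cos(a)+(q-g)[1]*np.sin(a),-(q-g)[0]*np.sin(a)+(q-g)[1]*np.cos(a)],4))
print("tcp",D(tp),"cap",D(back("wrist",[[319.5,268]],.1)[0]))
for z,r in((.049,47),(.023,62)):print(z,D(back("wrist",[[320,r]],z)[0]))
print("w",D(back("wrist",[[257,47]],.049)[0]),D(back("wrist",[[383,47]],.049)[0]))
```

```text
tcp [0.0178 0.0003] cap [ 0.0552 -0.    ]
0.049 [ 0.1276 -0.0003]
0.023 [ 0.1281 -0.0004]
w [0.1275 0.0242] [ 0.1276 -0.0248]
```

>>> play_rows(increments="0 0 -1 0 0.57;1.5 0 -1.5 0 0.57;3 0 -1.5 0 0.57;4.5 0 -1.5 0 0.57;6 0 -1.5 0 0.57;7.5 0 -1.5 0 0.57;9 0 -1.5 0 0.57;10.5 0 -1.5 0 0.57")

```text
t: 16.75
tool_pos: [0.5572, 0.0008, 0.0282]
orientation: [-3.125, 0.32, 0.005]
force: [-5.4, 1.7, -1.7]
opening: 0.02
gripper_force: 3.6
```

>>> play_rows(increments="2 0 0 0 0.57;4 0 0 0 0.57;6 0 0 0 0.57;8 0 0 0 0.57;10 0 -0.5 0 0.57;12 0 -0.5 0 0.57;14 0 -0.5 0 0.57;16 0 -0.5 0 0.57;18 0 -1 0 0.57;20 0 -1 0 0.57;22 0 -1 0 0.57;24 0 -1 0 0.57;26 0 -1 0 0.57")

```text
t: 18.05
tool_pos: [0.5844, -0.0048, 0.0302]
orientation: [3.125, -0.32, 0.0]
force: [-2.1, 0.9, -0.6]
opening: 0.0199
gripper_force: 0.8
```

>>> play_rows(increments="1 0 0 0 0.57;2 0 0 0 0.57;3 0 0 0 0.57;4 0 0 0 0.57;5 0 0 0 0.57;6 0 0 0 0.57;7 0 0 0 0.57;7 0 0 0 0.57")

```text
t: 18.85
tool_pos: [0.5897, -0.006, 0.0293]
orientation: [-3.125, 0.32, 0.005]
force: [-5.6, 1.0, -1.2]
opening: 0.0198
gripper_force: 2.4
```

>>> play_rows(increments="0.5 0 0 0 0.57;1 0 0 0 0.57;1.5 0 0 0 0.57;2 0 0 0 0.57;2.5 0 0 0 0.57;3 0 0 0 0.57;3 0 0 0 0.57")

```text
t: 19.55
tool_pos: [0.5914, -0.0063, 0.0288]
orientation: [-3.125, 0.32, 0.008]
force: [-9.5, 1.7, -0.3]
opening: 0.0201
gripper_force: 4.1
```

>>> play_rows(increments="0.5 0 0 0 0.57;1 0 0 0 0.57;1.5 0 0 0 0.57;2 0 0 0 0.57;2.5 0 0 0 0.57;3 0 0 0 0.57;3.5 0 0 0 0.57;3.5 0 0 0 0.57;3.5 0 0 0 0.57")

```text
t: 20.45
tool_pos: [0.5941, -0.0068, 0.0286]
orientation: [-3.125, 0.32, 0.011]
force: [-13.1, 2.9, 2.6]
opening: 0.02
gripper_force: 5.7
```

>>> play_rows(increments="0 0 0 0 0.57;0 0 0 0 0.57;0 0 0 0 0.57;0 0 0 0 0.57;0 0 0 0 0.57;0 0 0 0 0.57;0 0 0 0 0.57")

```text
t: 21.15
tool_pos: [0.5941, -0.0068, 0.0286]
orientation: [-3.125, 0.32, 0.011]
force: [-12.9, 2.4, 2.6]
opening: 0.0198
gripper_force: 5.7
```

```bash
python3 look.py pics/k.png
python3 - <<'E'
from h import *
cv2.imwrite("pics/l.png",np.hstack([cv2.imread("pics/k.png")[:,120:520],cv2.resize(robot.read_camera("scene")[200:340,300:440],(400,480))][:2]))
E
```

```text
21.2 [ 0.5941 -0.0068  0.0286] toolx -11.680622501115062 [-0.007   0.0004 -1.    ] op 0.02023184479320465 [-13.0032   2.505    1.9938]
```

View pics/l.png

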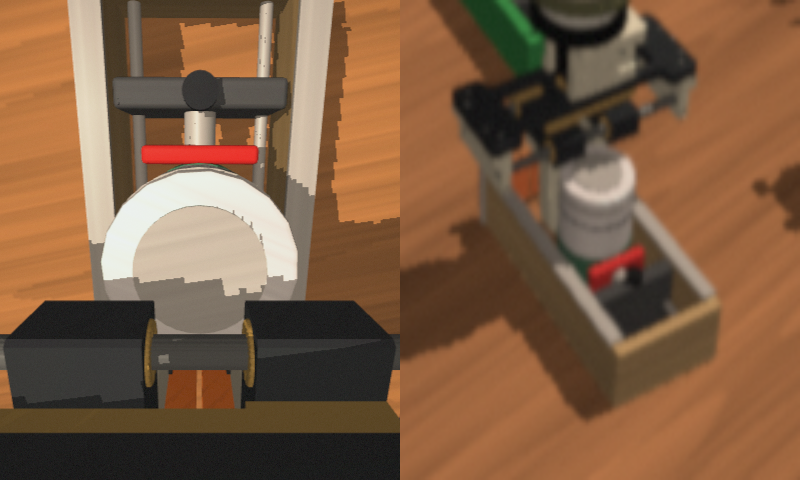

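It's pressed home, with about 11 N on the bumper, and the flaps have shut behind the fingers. I'll ease back slowly and lift straight up.

>>> play_rows(increments="-1 0 0 0 0.57;-2 0 0 0 0.57;-3 0 0 0 0.57;-4 0 0 0 0.57;-5 0 0 0 0.57;-6 0 0 0 0.57;-7 0 0 0 0.57;-8 0 0 0 0.57;-9 0 0 0 0.57;-10 0 0 0 0.57;-11 0 0 0 0.57;-12 0 0 0 0.57;-13 0 0 0 0.57;-14 0 0 0 0.57;-15 0 0 0 0.57;-15 0 0 0 0.57")

```text
t: 22.85
tool_pos: [0.5825, -0.0044, 0.0301]
orientation: [-3.125, 0.32, 0.0]
force: [-0.4, 0.5, 0.5]
opening: 0.0201
gripper_force: 0.0
```

>>> play_rows(increments="0 0 -5 0 0.57;0 0 -15 0 0.57;0 0 -30 0 0.57;0 0 -50 0 0.57;0 0 -75 0 0.57;0 0 -105 0 0.57;0 0 -135 0 0.57;0 0 -155 0 0.57;0 0 -160 0 0.57;-30 0 -160 0 0.57;-65 0 -160 0 0.57;-90 0 -160 0 0.57;-100 0 -160 0 0.57;-100 0 -160 0 0.57;-100 0 -160 0 0.57")

```text
t: 24.35
tool_pos: [0.4855, 0.0156, 0.1904]
orientation: [3.125, -0.32, 0.002]
force: [-0.5, 0.2, -0.4]
opening: 0.0201
gripper_force: 0.0
```

```bash
python3 look.py pics/m.png caddy gate_top
```

```text
caddy [([0.6308, -0.0106, -0.003], 0.61)]
gate_top [([0.5281, 0.0048, 0.0441], 0.94)]
24.5 [0.4855 0.0156 0.1901] toolx -11.709698914369257 [ 0.0001  0.     -1.    ] op 0.020224676863850276 [ 0.6391  0.1311 -0.3387]
```

View pics/m.png

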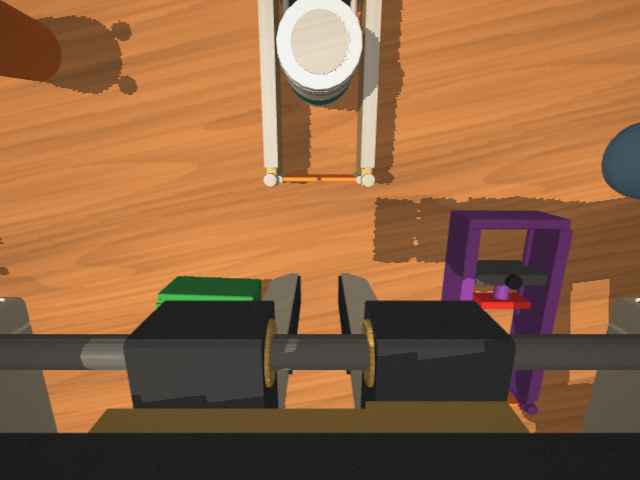

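The caddy stands upright and centred in the dock at (320,45), the flaps are shut across (320,179), and the gripper is clear. Handing in.

```bash
python3 -c "
from plant import robot
print(robot.close_job())"
```

```text
the job is handed in; nothing more can be done
None
```

The caddy was pushed through the flaps, pressed against the bumper at an estimated 11 N and left upright in the dock with both flaps shut; I handed the job in at about 24.5 s, and no verdict was returned.

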